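Feel for the bore of a charger holder and hold it up for loading

TASK

The washed charger holder of the cream whipper, the blue eight-sided sleeve, lies on the counter; its two ends look alike, but only one has the deep blind bore, the other is just a shallow dish. Feel with the empty pin of the white drying stand which end is which, and slide the bored end down over that pin until the pin meets the bottom of the bore, which shows that no spent charger is stuck in it. Then lift it off, turn it over and finish while holding it still in the gripper, upright with the bored end up and well clear of the counter, the stand and the rest, ready for a new charger; leave the whipper and the bowl of chargers where they stand.

Things in the scene. Friction and masses are not known exactly. Their poses are not given: they have to be found in the camera images.
- holder_center (a point): centre of the charger holder: blue eight-sided plastic sleeve, 38 mm over the flats, 96 mm long, 0.08-0.17 kg, lying on a flat (centre 19 mm up), pointing anywhere. x runs along its length; y and z are normal to flats. One end has a blind bore 22 mm wide, 66 mm deep, the other a dish 22 mm wide, 6 mm deep; they look alike. Which end (+x or -x) is bored is not told: feel it on the pin
- pin_tip (a point): top of the empty upright pin of the drying stand, 94 mm above the counter: steel, 12 mm thick, round tip, fixed; its collar ends 20 mm above the counter. z is up; the two other pins stand 64 and 128 mm toward this frame's -y and carry metal piping nozzles, 38 mm wide, up to 106 mm above the counter
- stand: drying stand, fixed: origin under the middle of its white foot, 74 mm (x) by 196 mm (y), 17 mm high. The three pins stand at y = +64 mm (empty), 0 and -64 mm. Mind the wall shelf behind the work: its front edge overhangs the counter at world x = 0.68 m, 305 to 340 mm up, all along y
- whipper_center (a point): point on the axis of the cream whipper, 100 mm above the counter: upright steel flask, 87 mm across and 200 mm high, with a black head, spout and lever up to 275 mm; loose, not to be shifted
- charger_bowl_center (a point): point in the white bowl with steel chargers heaped in it, 22 mm above the counter; 101 mm across, about 75 mm high with the chargers; loose, not to be shifted

How it is judged:
By the outcome, as a careful person would: the job done as asked, in the order asked, and still so for the second after the job is handed in, while the arm keeps its last pose, push and grip.
It also fails if it takes over 72 s, if anything falls off the work surface, if the arm or the gripper's body presses on something with over 40 N, if the wrist force passes 120 N, or if a joint passes its speed limit or range.

ROBOT

A 6-joint arm with a two-finger parallel gripper is mounted at the origin on a cart in front of the work surface, level with it; the furniture and walls round the work are solid. World frame = base frame: x ahead of the robot, y to its left, z up, the work surface at z = 0. Lengths are in m, angles in rad, forces in N, time in s.
With the tool pointing down it reaches from about 0.275 to 0.825 m from the base axis. Payload 4.9 kg.
Tool frame: the origin (TCP) lies midway between the tips of the shut fingers; the grasp point (between the pads) lies 19 mm behind it (bot.grip_depth is the distance from the TCP to the grasp point, in m); y points along the fingers, x is the direction in which the jaws open and shut, and the axes are right-handed (so a half turn about y gives the same grasp; the last joint's range is limited). The gripper opens to 85 mm and grips with 20 to 120 N. Pads are 22 mm wide; open, the fingers measure 114 mm over their backs; the gripper's body (76 mm by 85 mm) begins 54 mm behind the grasp point. The pads swing forward as they close: fully open they stand 13 mm farther back than shut.
Start: joints at [0.985, 0.326, -0.193, 1.052, 0, 1.437], TCP at [0.24, 0.495, 0.231] pointing down, gripper open.
Joint ranges: [-2.65, 2.65], [-0.97, 1.79], [-1.3, 1.35], [-1.93, 2.1], [-1.47, 1.37], [-3.14, 3.14]. Speed limits (rad/s): [2.57, 2.57, 3.14, 3.14, 3.14, 3.14].

INTERFACE

Orientations are given as a unit quaternion [w, x, y, z].
In Python, from cell import bot gives the robot as it stands. Calls block until the motion is done:
- bot.move_pose(position, orientation): joint-space move of the TCP to a pose.
- bot.move_linear(position, speed=0.15, rotation=None, until_force=None): straight line of the TCP; rotation=None keeps the orientation; speed is the mean speed in m/s. With until_force (N) it stops when the force on the tool has changed by that much, and returns True; else False.
- bot.goto_joints(angles): joint-space move.
- bot.set_gripper(opening, grasp_force=None): opening from 0.0 (shut) to 1.0 (fully open); grasp_force is the grip in N (None keeps the last); returns when the fingers have stopped.
- bot.wait(seconds).
- bot.solve_ik(position, orientation): joint angles nearest the present ones, or None.
- bot.camera(name): name is "scene" or "top"; returns the picture (480x640x3 uint8, red, green, blue); there is no depth.
- bot.calibration(name): a dict with "mtx" (3x3 intrinsics, pixels), "k1" (the pictures are not rectified: a ray, as slopes to the right and down, at radius r is drawn at 1 + k1 r^2 times it, then the intrinsics apply), "extrinsics" (4x4, takes a point from world to camera coordinates). Camera axes: x right, y down, z forward; pixel columns grow to the right and rows downward; lengths in m; the calibration is good to about 2 mm. A picture is of the moment at which its call begins. calibration takes no time and is no camera call.
A pose or a line that the arm cannot do raises bot.PlanningError and nothing moves.
- bot.close_job(): hands the job in, once; it reports no verdict.
Trained networks look in the newest picture that a camera, given by its name, has taken for a name from the list of things; names that differ only in an ending like _2 or _b are one class to them, and where a whole thing is asked for, a point or a joint stands for the part that bears it (a point fixed in the world has none). Each returns a list of dicts, best first, with "confidence" (0 to 1); they miss things now and then, are a little off and sometimes report something else, mostly with a low value. They report only what shows in the picture. A call takes as long as a camera call.
- bot.search_frame(camera, thing): "bbox" ([left, top, width, height] in pixels, round what is visible of it).
Readings, each from a call of its own:
- bot.read_clock(): time.
- bot.read_joint_positions(): joint angles.
- bot.read_joint_vel(): joint speeds.
- bot.read_joint_efforts(): joint torques, N m.
- bot.read_position(): TCP position.
- bot.read_tool_rot(): TCP orientation.
- bot.read_ft_force(): force on the tool from outside, world axes, zero at the start.
- bot.read_moment(): the same for the moment, N m.
- bot.read_gripper_width(): opening from 0.0 (shut) to 1.0 (fully open).
Only numpy, scipy, OpenCV 4.12 (cv2) and the standard library are available. Lean on these libraries where they do the work, as an engineer would, in place of code of your own. Each camera call takes 0.05 s, during which the arm holds its last target.

## Working session

There is one attempt and no reset: what is moved stays moved. The work goes in short steps, each a Python script; the robot and the scene stay as the last script left them, time stands still between calls to the robot, and variables do not carry over. Pictures are saved under pics/ and viewed, and the job is handed in when it is done.

```bash
ls; mkdir -p pics; python3 - <<'E'
from cell import bot
import cv2
for n in("scene","top"):
    im=bot.camera(n); cv2.imwrite(f"pics/{n}0.png",im[:,:,::-1])
    for t in("holder_center","pin_tip","stand","whipper_center","charger_bowl_center"):
        print(n,t,[(d["bbox"],round(d["confidence"],2)) for d in bot.search_frame(n,t)][:3])
    c=bot.calibration(n);print(c)
print(bot.read_clock(), bot.read_tool_rot(), bot.grip_depth)
E
```

```text
pics
scene holder_center [([206.0, 242.0, 36.7, 14.8], 0.96)]
scene pin_tip [([274.1, 254.8, 81.6, 47.7], 0.7)]
scene stand [([275.3, 250.5, 86.4, 55.3], 0.75)]
scene whipper_center [([404.6, 197.3, 60.5, 95.9], 0.67)]
scene charger_bowl_center [([259.2, 206.3, 39.6, 34.1], 0.82)]
{'mtx': array([[472.51045164,   0.        , 312.67501511],
       [  0.        , 472.51045164, 243.77207421],
       [  0.        ,   0.        ,   1.        ]]), 'k1': -0.12741095032608624, 'extrinsics': array([[ 0.42060147, -0.90724341, -0.00194857, -0.30829909],
       [-0.67183363, -0.31001979, -0.6727015 ,  0.40935742],
       [ 0.60969991,  0.28424835, -0.73991141,  0.85753804],
       [ 0.        ,  0.        ,  0.        ,  1.        ]])}
top holder_center [([223.6, 235.7, 41.9, 35.9], 0.6)]
top pin_tip [([304.7, 232.1, 85.9, 42.7], 0.87)]
top stand [([307.2, 233.3, 83.0, 40.1], 0.76)]
top whipper_center [([423.7, 176.2, 79.8, 44.7], 0.92)]
top charger_bowl_center [([256.4, 179.2, 42.2, 43.1], 0.84)]
{'mtx': array([[517.28679597,   0.        , 321.80605706],
       [  0.        , 517.28679597, 239.28667162],
       [  0.        ,   0.        ,   1.        ]]), 'k1': 0.042074042681240216, 'extrinsics': array([[ 0.01081367, -0.99973448, -0.02034777, -0.05582644],
       [-0.99855907, -0.00972683, -0.05277465,  0.54526944],
       [ 0.05256272,  0.02088913, -0.99839912,  1.23005516],
       [ 0.        ,  0.        ,  0.        ,  1.        ]])}
0.6 [ 0.59931434 -0.59927103 -0.37529359  0.37530159] 0.0187
```

View pics/scene0.png

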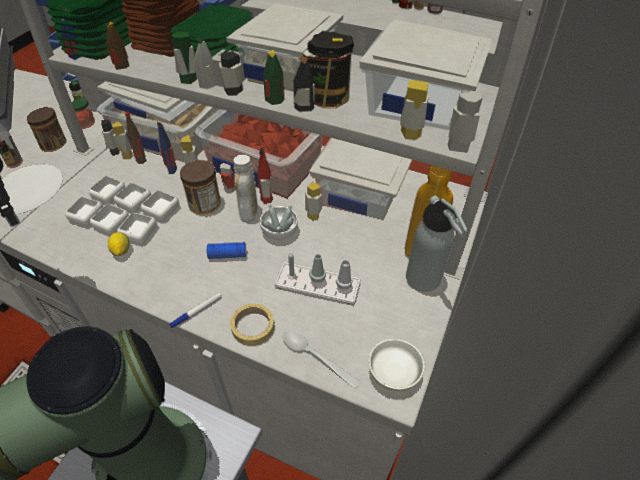

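View pics/top0.png

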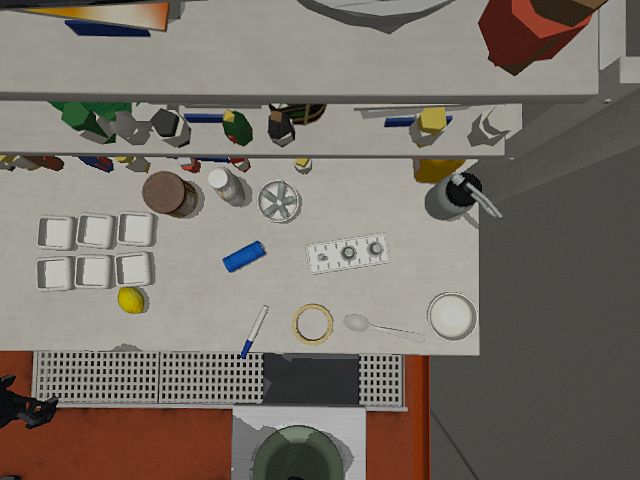

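```bash
python3 - <<'E'
import cv2
im=cv2.imread("pics/top0.png")
cv2.imwrite("pics/topz.png",cv2.resize(im[160:290,210:410],None,fx=4,fy=4,interpolation=cv2.INTER_CUBIC))
im=cv2.imread("pics/scene0.png")
cv2.imwrite("pics/scenez.png",cv2.resize(im[190:320,190:390],None,fx=4,fy=4,interpolation=cv2.INTER_CUBIC))
E
```

```text
(no output)
```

View pics/topz.png

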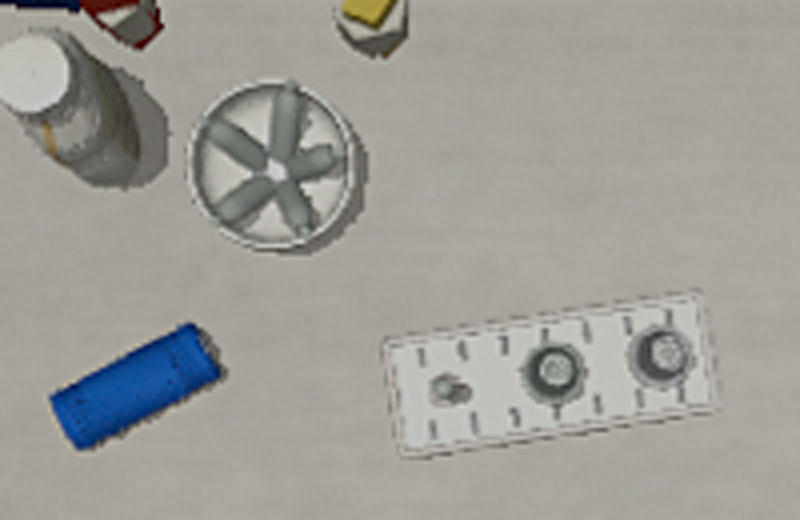

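View pics/scenez.png

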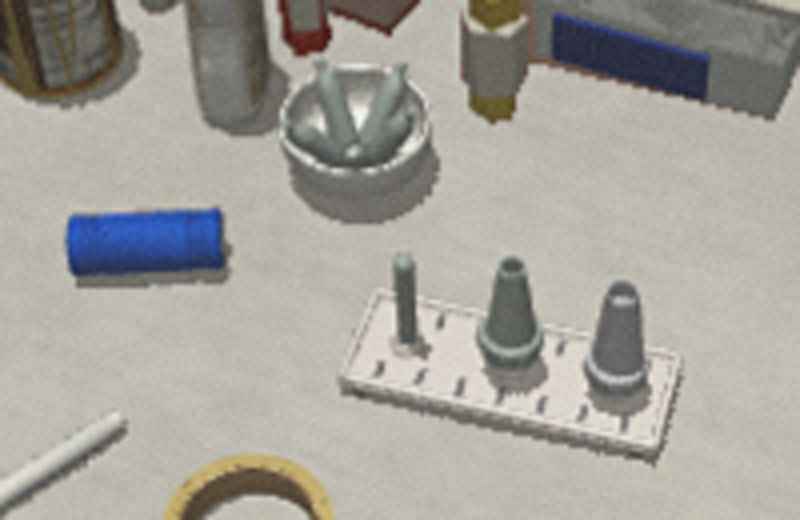

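```bash
cat > h.py <<'E'
from cell import bot
import numpy as np, cv2
from scipy.spatial.transform import Rotation as R
from scipy.optimize import least_squares, minimize
def proj(n,P):
    c=bot.calibration(n);E=c["extrinsics"]
    d=np.array([c["k1"],0,0,0.])
    return cv2.projectPoints(np.asarray(P,float).reshape(-1,1,3),cv2.Rodrigues(E[:3,:3])[0],E[:3,3],c["mtx"],d)[0].reshape(-1,2)
def save(n,f,crop=None,s=1):
    im=bot.camera(n)[:,:,::-1]
    if crop: x0,y0,x1,y1=crop; im=im[y0:y1,x0:x1]
    cv2.imwrite("pics/"+f,cv2.resize(im,None,fx=s,fy=s,interpolation=cv2.INTER_CUBIC))
def q(Rm):
    a=R.from_matrix(Rm).as_quat(); return [a[3],a[0],a[1],a[2]]
def blue(im): # BGR
    h=cv2.cvtColor(im,cv2.COLOR_BGR2HSV); return cv2.inRange(h,(105,150,50),(130,255,255))
def prism(c,ax,up,L=.096,w=.038):
    ax=np.array(ax)/np.linalg.norm(ax); s=np.cross(up,ax); r=w/2/np.cos(np.pi/8)
    return [np.array(c)+e*L/2*ax+r*(np.cos(t)*s+np.sin(t)*np.array(up)) for e in(-1,1) for t in np.pi/8+np.arange(8)*np.pi/4]
E
python3 - <<'E'
from h import *
ims={n:cv2.imread(f"pics/{n}0.png") for n in("scene","top")}
def comp(n,ctr):
    m=blue(ims[n]); k,l,st,c=cv2.connectedComponentsWithStats(m)
    i=min(range(1,k),key=lambda i:np.hypot(*(c[i]-ctr)) if st[i][4]>50 else 1e9); print(n,st[i],c[i]); return (l==i).astype(np.uint8)
ms={"scene":comp("scene",(226,251)),"top":comp("top",(244,257))}
def cost(p,ns=("scene","top"),pr=0):
    v=0
    P=prism([p[0],p[1],.019],[np.cos(p[2]),np.sin(p[2]),0],[0,0,1])
    for n in ns:
        u=proj(n,P); h=cv2.convexHull((u*16).astype(np.int32)) ; h=cv2.convexHull(((u+0)*64).astype(np.int32))
        S=4; m=np.zeros((480*S,640*S),np.uint8); cv2.fillConvexPoly(m,((cv2.convexHull(u.astype(np.float32))+.5)*S).astype(np.int32),1)
        b=cv2.resize(ms[n],None,fx=S,fy=S,interpolation=cv2.INTER_NEAREST)
        v+=1-(m&b).sum()/(m|b).sum()
    return v
best=min(([x,y,t] for x in(.5,.52,.54,.48) for y in(.08,.1,.12,.14) for t in(-.8,-.5,-.9,-1.1,-1.3,.3)),key=cost)
for ns in(("scene","top"),("scene",),("top",)):
    r=minimize(cost,best,args=(ns,),method="Nelder-Mead",options=dict(initial_simplex=np.array(best)+np.array([[0,0,0],[.015,0,0],[0,.015,0],[0,0,.2]])));print(ns,r.x,r.fun)
# stand fit: foot corners (top z=.017) & tip, from top + scene zoom
obs={"top":[((437,380),"tip"),((384,340),(1,1)),((697,291),(1,-1)),((713,407),(-1,-1)),((404,457),(-1,1))],
     "scene":[((403,258),"tip"),((377,291),(1,1)),((682,355),(1,-1)),((657,448),(-1,-1)),((343,380),(-1,1))]}
off={"top":(210,160),"scene":(190,190)}
def res(p,out=0):
    c,s=np.cos(p[2]),np.sin(p[2]); r=[]
    for n in obs:
        for px,k in obs[n]:
            l=(0,.064,.090) if k=="tip" else (k[0]*.037,k[1]*.098,.017)
            w=[p[0]+c*l[0]-s*l[1],p[1]+s*l[0]+c*l[1],l[2]]
            r+=list(proj(n,w)[0]-(np.array(px)+.0)/4-off[n])
    return np.array(r)
f=least_squares(res,[.5,-.1,0.1],loss="soft_l1");p=f.x;print("stand",p);print(res(p).reshape(-1,2).round(1))
print("pin",p[0]-np.sin(p[2])*.064,p[1]+np.cos(p[2])*.064)
# direct triangulation tip only
r2=least_squares(lambda w:np.concatenate([proj(n,w)[0]-np.array(obs[n][0][0])/4-off[n] for n in obs]),[.5,0,.09]);print(r2.x,r2.cost)
for n,z in(("whipper_center",.1),("charger_bowl_center",.022)):
    B={"whipper_center":{"scene":(428,250)},"charger_bowl_center":{"top":(278,201)}}[n]
    for c,px in B.items():
        print(n,least_squares(lambda w:proj(c,[w[0],w[1],z])[0]-px,[.5,0]).x)
E
```

```text
scene [207 243  38  15 432] [225.65972222 248.87731481]
top [223 241  42  31 619] [243.13731826 256.25686591]
('scene', 'top') [ 0.50310846  0.13643394 -1.0512761 ] 0.4176785460296978
('scene',) [ 0.50949225  0.13766732 -1.00989717] 0.2883802453861223
('top',) [ 0.50409495  0.13587383 -1.0726881 ] 0.10832732516222066
stand [ 0.51319348 -0.11420652  0.16151539]
[[ 2.   1.5]
 [-0.4 -1. ]
 [ 2.3 -1.1]
 [ 3.2  0.5]
 [-0.8  0.3]
 [-0.2  0.9]
 [-1.2 -1.7]
 [ 0.3 -1. ]
 [-0.   0.2]
 [-2.4 -1. ]]
pin 0.5029013825710495 -0.05103949617283736
[ 0.50702747 -0.04761837  0.08725632] 0.4062561888712049
whipper_center [ 0.64242412 -0.33501341]
charger_bowl_center [0.63641201 0.05580455]
```

```bash
python3 - <<'E'
from h import *
ims={n:cv2.imread(f"pics/{n}0.png") for n in("scene","top")}
for n,(x0,y0,w,h) in {"scene":(272,245,92,64),"top":(302,228,92,50)}.items():
    s=8; z=cv2.resize(ims[n][y0:y0+h,x0:x0+w],None,fx=s,fy=s,interpolation=cv2.INTER_NEAREST)
    for k in range(0,w,10): cv2.line(z,(k*s,0),(k*s,h*s),(0,0,255),1); cv2.putText(z,str(x0+k),(k*s,10),0,.35,(0,0,255))
    for k in range(0,h,10): cv2.line(z,(0,k*s),(w*s,k*s),(0,0,255),1); cv2.putText(z,str(y0+k),(0,k*s+12),0,.35,(0,0,255))
    cv2.imwrite(f"pics/{n}g.png",z)
for n,(x,y) in {"scene":(225,250),"top":(244,256)}.items():
    h=cv2.cvtColor(ims[n],cv2.COLOR_BGR2HSV)
    for r in range(y-10,y+12,2): print(n,r,[tuple(int(t) for t in h[r,x]) ])
E
```

```text
scene 240 [(21, 19, 191)]
scene 242 [(22, 24, 161)]
scene 244 [(110, 193, 181)]
scene 246 [(111, 191, 188)]
scene 248 [(110, 187, 188)]
scene 250 [(111, 189, 165)]
scene 252 [(112, 170, 150)]
scene 254 [(112, 156, 118)]
scene 256 [(111, 132, 87)]
scene 258 [(105, 11, 95)]
scene 260 [(13, 28, 110)]
top 246 [(17, 30, 176)]
top 248 [(107, 255, 112)]
top 250 [(107, 240, 140)]
top 252 [(107, 230, 152)]
top 254 [(106, 226, 157)]
top 256 [(105, 229, 159)]
top 258 [(107, 222, 153)]
top 260 [(106, 239, 145)]
top 262 [(107, 239, 128)]
top 264 [(109, 228, 102)]
top 266 [(19, 34, 127)]
```

View pics/sceneg.png

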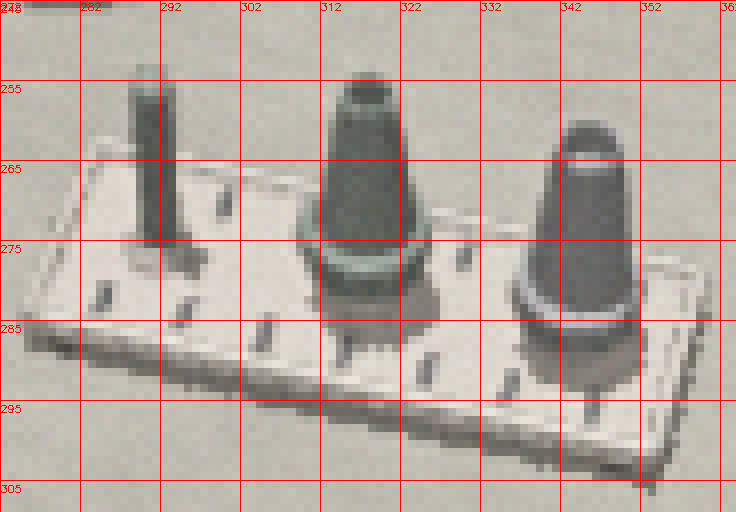

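View pics/topg.png

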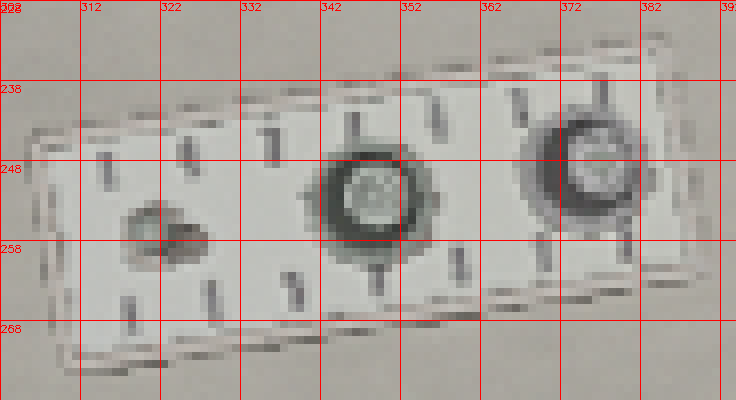

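```bash
python3 - <<'E'
from h import *
ims={n:cv2.imread(f"pics/{n}0.png") for n in("scene","top")}
def comp(n,ctr):
    h=cv2.cvtColor(ims[n],cv2.COLOR_BGR2HSV); m=cv2.inRange(h,(98,80,40),(130,255,255)); k,l,st,c=cv2.connectedComponentsWithStats(m)
    i=min(range(1,k),key=lambda i:np.hypot(*(c[i]-ctr)) if st[i][4]>50 else 1e9); print(n,st[i],c[i]); return (l==i).astype(np.uint8)
ms={"scene":comp("scene",(226,251)),"top":comp("top",(244,257))}
def cost(p,ns=("scene","top")):
    v=0
    P=prism([p[0],p[1],.019],[np.cos(p[2]),np.sin(p[2]),0],[0,0,1])
    for n in ns:
        u=proj(n,P);S=4; m=np.zeros((480*S,640*S),np.uint8); cv2.fillConvexPoly(m,((cv2.convexHull(u.astype(np.float32))+.5)*S).astype(np.int32),1)
        b=cv2.resize(ms[n],None,fx=S,fy=S,interpolation=cv2.INTER_NEAREST)
        v+=1-(m&b).sum()/(m|b).sum()
    return v
best=[.504,.136,-1.06]
for ns in(("scene","top"),("scene",),("top",)):
    r=minimize(cost,best,args=(ns,),method="Nelder-Mead",options=dict(initial_simplex=np.array(best)+np.array([[0,0,0],[.008,0,0],[0,.008,0],[0,0,.1]])));print(ns,r.x,r.fun)
obs={"top":[((320.5,256.5),(0,.064,.09)),((305.8,244.5),(1,1)),((384.5,232.5),(1,-1)),((388.5,262.5),(-1,-1)),((310.2,274),(-1,1))],
     "scene":[((290.5,255.),(0,.064,.09)),((291.5,274.5),(0,.064,.020)),((284,263),(1,1)),((360,278.5),(1,-1)),((353,302),(-1,-1)),((275.3,284.5),(-1,1))]}
def res(p,ns=("top","scene")):
    c,s=np.cos(p[2]),np.sin(p[2]); r=[]
    for n in ns:
        for px,k in obs[n]:
            l=k if len(k)==3 else (k[0]*.037,k[1]*.098,.015)
            w=[p[0]+c*l[0]-s*l[1],p[1]+s*l[0]+c*l[1],l[2]]
            r+=list(proj(n,w)[0]-np.array(px))
    return np.array(r)
for ns in(("top","scene"),("top",),("scene",)):
    p=least_squares(res,[.5,-.1,0.1],args=(ns,)).x;print("stand",p);print(res(p,ns).reshape(-1,2).round(1).tolist())
    print("pin",p[0]-np.sin(p[2])*.064,p[1]+np.cos(p[2])*.064)
r2=least_squares(lambda w:np.concatenate([proj(n,w)[0]-np.array(obs[n][0][0]) for n in obs]),[.5,0,.09]);print(r2.x,r2.cost)
E
```

```text
scene [206 242  40  17 562] [225.72241993 250.01957295]
top [223 241  42  31 644] [243.27639752 256.28571429]
('scene', 'top') [ 0.50381441  0.1363147  -1.08339874] 0.1833858535983124
('scene',) [ 0.50437832  0.13628484 -1.05893156] 0.09297144014583758
('top',) [ 0.50289464  0.1369849  -1.06043361] 0.08470651108933824
stand [ 0.51307181 -0.11311267  0.15868145]
[[0.3, -0.0], [-0.6, -0.5], [1.5, -0.6], [2.3, -0.1], [-0.5, 0.5], [-0.3, 0.3], [-0.2, -0.2], [-1.3, -1.6], [0.3, -0.2], [0.6, 0.6], [-2.3, -0.2]]
pin 0.5029587675108801 -0.049916730890460795
stand [ 0.51269397 -0.11165952  0.15751697]
[[-0.4, 0.1], [-1.2, -0.4], [1.0, -0.5], [1.7, 0.1], [-1.1, 0.6]]
pin 0.5026545242930839 -0.04845185006337503
stand [ 0.51327785 -0.11441037  0.16107969]
[[0.2, 0.4], [0.3, -0.0], [-0.8, -1.4], [0.8, -0.2], [1.2, 0.7], [-1.8, 0.0]]
pin 0.5030132684929312 -0.05123887456136973
[ 0.50324594 -0.04989293  0.09060785] 0.09018861807341359
```

```bash
cat >> h.py <<'E'
H=np.array([.5037,.1365]); YAW=-1.06; PIN=np.array([.503,-.0495])
def down(s=1): # tool z = s*holder axis
    a=s*np.array([np.cos(YAW),np.sin(YAW),0]); y=np.array([0,0,-1.]); return np.c_[np.cross(y,a),y,a]
def horiz(ang,s,pitch=0): # pitch>0: pointing down; tool z = s*up
    c=np.cos(ang);n=np.sin(ang)
    y=np.array([c*np.cos(pitch),n*np.cos(pitch),-np.sin(pitch)]); z=s*np.array([c*np.sin(pitch),n*np.sin(pitch),np.cos(pitch)])
    return np.c_[np.cross(y,z),y,z]
E
python3 - <<'E'
from h import *
w=bot.read_tool_rot();print(R.from_quat([w[1],w[2],w[3],w[0]]).as_matrix().round(2))
f=lambda x:None if x is None else np.round(x,2).tolist()
for s in(1,-1):
    for z in(.12,.002): print("down",s,z,f(bot.solve_ik([*H,z],q(down(s)))))
for a in(-.5,-.3,-.1,.1):
    for s in(1,-1):
        u=np.array([np.cos(a),np.sin(a)])
        print(a,s,[f(bot.solve_ik([*(PIN+u*.017),z],q(horiz(a,s)))) for z in(.19,.142,.076)])
        print("  final",f(bot.solve_ik([.45,.05,.3],q(horiz(a,s)))))
E
```

```text
[[ 0.44 -0.   -0.9 ]
 [ 0.9   0.    0.44]
 [ 0.   -1.    0.  ]]
down 1 0.12 [0.12, 0.38, -0.43, 0.77, 0.0, -1.96]
down 1 0.002 [0.12, 0.55, -0.53, 0.49, 0.0, -1.96]
down -1 0.12 [0.12, 0.38, -0.43, 0.77, 0.0, 1.18]
down -1 0.002 [0.12, 0.55, -0.53, 0.49, 0.0, 1.18]
-0.5 1 [None, None, None]
  final None
-0.5 -1 [None, None, None]
  final None
-0.3 1 [None, None, None]
  final None
-0.3 -1 [None, None, None]
  final None
-0.1 1 [None, None, None]
  final None
-0.1 -1 [None, None, None]
  final None
0.1 1 [None, None, None]
  final None
0.1 -1 [None, None, None]
  final None
```

```bash
python3 - <<'E'
from h import *
f=lambda x:None if x is None else np.round(x,2).tolist()
a=-.1;u=np.array([np.cos(a),np.sin(a)])
for p in(1.57,1.2,1,.8,.7,.6,.5,.4,.3,.2,.1,0):
    print(p,[f(bot.solve_ik([.503,-.05,z],q(horiz(a,s,p)))) for z in(.142,.25) for s in (1,-1)])
print("far")
for x in(.5,.55,.6,.65,.7,.75):
  for z in(.1,.2,.3): print(x,z,f(bot.solve_ik([x,0,z],q(horiz(0,1,0)))))
# roll other directions
for a in np.arange(-3,3.2,.4):
    r=f(bot.solve_ik([.503,-.05,.142],q(horiz(a,1,0)))); print(round(a,1),r)
E
```

```text
1.57 [[-0.25, 0.33, -0.44, 0.8, 0.0, 3.0], [-0.25, 0.33, -0.44, 0.8, 0.0, -0.15], [-0.25, 0.23, -0.27, 1.06, 0.0, 3.0], [-0.25, 0.23, -0.27, 1.06, 0.0, -0.15]]
1.2 [[-0.29, 0.1, -0.83, 0.27, 0.07, 2.97], [-0.29, 0.1, -0.83, 0.27, 0.07, -0.17], [-0.29, -0.04, -0.65, 0.59, 0.07, 2.97], [-0.29, -0.04, -0.65, 0.59, 0.07, -0.17]]
1 [[-0.32, 0.04, -1.04, -0.07, 0.12, 2.96], [-0.32, 0.04, -1.04, -0.07, 0.12, -0.18], [-0.32, -0.15, -0.86, 0.3, 0.12, 2.96], [-0.32, -0.15, -0.86, 0.3, 0.12, -0.18]]
0.8 [[-0.35, 0.08, -1.25, -0.51, 0.17, 2.96], [-0.35, 0.08, -1.25, -0.51, 0.17, -0.18], [-0.35, -0.22, -1.06, -0.03, 0.17, 2.96], [-0.35, -0.22, -1.06, -0.03, 0.17, -0.18]]
0.7 [None, None, [-0.37, -0.23, -1.17, -0.22, 0.21, 2.96], [-0.37, -0.23, -1.17, -0.22, 0.21, -0.18]]
0.6 [None, None, [-0.39, -0.2, -1.28, -0.45, 0.24, 2.97], [-0.39, -0.2, -1.28, -0.45, 0.24, -0.17]]
0.5 [None, None, None, None]
0.4 [None, None, None, None]
0.3 [None, None, None, None]
0.2 [None, None, None, None]
0.1 [None, None, None, None]
0 [None, None, None, None]
far
0.5 0.1 None
0.5 0.2 None
0.5 0.3 None
0.55 0.1 None
0.55 0.2 None
0.55 0.3 None
0.6 0.1 None
0.6 0.2 None
0.6 0.3 None
0.65 0.1 None
0.65 0.2 None
0.65 0.3 None
0.7 0.1 None
0.7 0.2 None
0.7 0.3 [-0.19, 0.69, -1.19, -1.88, 0.19, -3.14]
0.75 0.1 None
0.75 0.2 None
0.75 0.3 [-0.17, 0.68, -1.07, -1.74, 0.17, -3.14]
-3.0 None
-2.6 None
-2.2 None
-1.8 [0.29, 1.26, 0.17, 2.06, -1.05, 0.0]
-1.4 [0.36, 1.15, -0.19, 1.8, -1.38, 0.0]
-1.0 None
-0.6 None
-0.2 None
0.2 None
0.6 None
1.0 [-0.9, 1.11, -0.36, 1.67, 1.25, -0.0]
1.4 [-0.79, 1.2, -0.01, 1.93, 0.95, 0.0]
1.8 None
2.2 None
2.6 None
3.0 None
```

```bash
cat > fit.py <<'E'
from h import *
import pickle
rng=np.random.default_rng(0)
A=[];b=[];Q=[]
def rots(q):
    r=[R.identity()]
    for ax,s,k in(("z",1,0),("y",1,1),("y",-1,2),("y",1,3),("z",1,4)):
        r.append(r[-1]*R.from_euler(ax,s*q[k]))
    return [x.as_matrix() for x in r]
n=0
for i in range(1500):
    p=[rng.uniform(.3,.75),rng.uniform(-.35,.35),rng.uniform(.05,.45)]
    Rm=horiz(rng.uniform(-3,3),1,rng.uniform(-.3,1.57)) 
    s=bot.solve_ik(p,q(Rm))
    if s is None: continue
    A.append(np.hstack(rots(s))); b.append(p); Q.append((s,Rm)); n+=1
print(n)
A=np.vstack(A);b=np.concatenate(b)
x,res,rk,sv=np.linalg.lstsq(A,b,rcond=1e-8)
print(np.abs(A@x-b).max(),rk); print(x.reshape(-1,3).round(4))
s,Rm=Q[0]; M=rots(s)[5].T@Rm; print(M.round(2), s)
E
python3 fit.py
```

```text
Traceback (most recent call last):
  File "fit.py", line 14, in <module>
    s=bot.solve_ik(p,q(Rm))
ValueError: time passes only in moves, steps and waits
```

```bash
sed -i 's/^for i in range(1500):/import sys\nfor i in range(400):/; s/^    s=bot.solve_ik(p,q(Rm))/    try: s=bot.solve_ik(p,q(Rm))\n    except ValueError as e: print(i,e); break/' fit.py; python3 fit.py; python3 -c "
from cell import bot; print(bot.read_clock())"
```

```text
270
1.2212453270876722e-15 13
[[ 0.     -0.      0.1516]
 [-0.      0.0184  0.1516]
 [-0.      0.0184  0.514 ]
 [ 0.3982  0.0184  0.0697]
 [ 0.1183  0.0184 -0.    ]
 [ 0.3036  0.     -0.    ]]
[[-0.    1.    0.  ]
 [ 0.87  0.   -0.49]
 [-0.49  0.   -0.87]] [-0.30086274  0.81924616  0.15764232  1.21231873 -0.17769716 -0.51441077]
0.6
```

```bash
cat >> h.py <<'E'
T=[np.array(v) for v in([0,0,.3032],[0,.0,0],[0,0,.514],[.3982,.0736,.0697],[.1183,0,0],[.3036,0,0])]
def rots(q):
    r=[R.identity()]
    for ax,s,k in(("z",1,0),("y",1,1),("y",-1,2),("y",1,3),("z",1,4)): r.append(r[-1]*R.from_euler(ax,s*q[k]))
    return [x.as_matrix() for x in r]
def fk(q): # TCP, R, points(shoulder,elbow,j4,j5,tcp)
    r=rots(q);p=np.zeros(3);pts=[]
    for a,t in zip(r,T): p=p+a@t; pts.append(p)
    c,s=np.cos(q[5]),np.sin(q[5])
    return p,r[5]@np.array([[0,1,0],[c,0,s],[s,0,-c]]),pts
LO=np.array([-2.65,-.97,-1.3,-1.93,-1.47,-3.14]);HI=np.array([2.65,1.79,1.35,2.1,1.37,3.14])
def pose(centre,beta,j5,zs,off=.017,q0=(.4,.8,0)):
    """joints with holder centre there; zs=+1 tool z up, -1 down"""
    def full(v,q6=0): return np.array([v[0],v[1],v[2],beta-v[1]+v[2],j5,q6])
    def f(v):
        p,Rm,_=fk(full(v)); return p-off*Rm[:,1]-centre
    s=least_squares(f,q0,bounds=(LO[:3],HI[:3]))
    if s.cost>1e-8: return None
    M=lambda t:zs*fk(full(s.x,t))[1][2,2]
    t=max(np.linspace(-3.13,3.13,400),key=M)
    t=minimize(lambda t:-M(t[0]),[t],bounds=[(-3.139,3.139)]).x[0]
    return full(s.x,t)
E
python3 - <<'E'
from h import *
print(fk([.985,.326,-.193,1.052,0,1.437])[0])
for z in(.2,.142,.076):
  for beta in(1.2,1.57,2.0,2.4,2.8,3.1):
    for zs in(1,-1):
        j=pose(np.r_[PIN,z],beta,-1.45,zs)
        if j is None: print(z,beta,None);continue
        p,Rm,pts=fk(j); ok=np.all((j>LO)&(j<HI))
        print(z,beta,zs,ok,j.round(2),"tilt",np.degrees(np.arccos(abs(Rm[2,2]))).round(1),"dir",Rm[:,1].round(2),"j4",pts[3].round(2),"el",pts[2].round(2), "w",pts[4].round(2))
E
```

```text
[0.23990479 0.49470829 0.23123771]
0.2 1.2 1 True [ 0.33  0.59 -0.86 -0.25 -1.45 -1.94] tilt 6.4 dir [ 0.37 -0.92 -0.11] j4 [0.36 0.2  0.34] el [0.27 0.09 0.73] w [0.4  0.22 0.23]
0.2 1.2 -1 True [ 0.33  0.59 -0.86 -0.25 -1.45  1.2 ] tilt 6.4 dir [ 0.37 -0.92 -0.11] j4 [0.36 0.2  0.34] el [0.27 0.09 0.73] w [0.4  0.22 0.23]
0.2 1.57 1 True [ 0.33  0.62 -0.72  0.24 -1.45 -1.57] tilt 6.9 dir [ 0.32 -0.94 -0.12] j4 [0.41 0.22 0.35] el [0.28 0.1  0.72] w [0.41 0.22 0.23]
0.2 1.57 -1 True [ 0.33  0.62 -0.72  0.24 -1.45  1.57] tilt 6.9 dir [ 0.32 -0.94 -0.12] j4 [0.41 0.22 0.35] el [0.28 0.1  0.72] w [0.41 0.22 0.23]
0.2 2.0 1 True [ 0.33  0.7  -0.55  0.75 -1.45 -1.14] tilt 6.3 dir [ 0.28 -0.95 -0.11] j4 [0.47 0.24 0.34] el [0.31 0.11 0.7 ] w [0.42 0.22 0.23]
0.2 2.0 -1 True [ 0.33  0.7  -0.55  0.75 -1.45  2.  ] tilt 6.3 dir [ 0.28 -0.95 -0.11] j4 [0.47 0.24 0.34] el [0.31 0.11 0.7 ] w [0.42 0.22 0.23]
0.2 2.4 1 True [ 0.33  0.82 -0.42  1.17 -1.45 -0.74] tilt 4.7 dir [ 0.24 -0.97 -0.08] j4 [0.52 0.26 0.3 ] el [0.35 0.12 0.66] w [0.43 0.23 0.22]
0.2 2.4 -1 True [ 0.33  0.82 -0.42  1.17 -1.4
[... 3526 characters left out ...]
 0.98 -1.45  2.4 ] tilt 4.7 dir [ 0.24 -0.97 -0.08] j4 [0.52 0.26 0.18] el [0.42 0.14 0.56] w [0.43 0.23 0.1 ]
0.076 2.8 1 True [ 0.33  1.16 -0.25  1.39 -1.45 -0.34] tilt 2.3 dir [ 0.22 -0.98 -0.04] j4 [0.55 0.27 0.13] el [0.45 0.15 0.51] w [0.44 0.23 0.09]
0.076 2.8 -1 True [ 0.33  1.16 -0.25  1.39 -1.45  2.8 ] tilt 2.3 dir [ 0.22 -0.98 -0.04] j4 [0.55 0.27 0.13] el [0.45 0.15 0.51] w [0.44 0.23 0.09]
0.076 3.1 1 True [ 0.33  1.25 -0.18  1.67 -1.45 -0.04] tilt 0.3 dir [ 0.21 -0.98 -0.01] j4 [0.55 0.27 0.08] el [0.46 0.16 0.47] w [0.44 0.23 0.08]
0.076 3.1 -1 True [ 0.33  1.25 -0.18  1.67 -1.45  3.1 ] tilt 0.3 dir [ 0.21 -0.98 -0.01] j4 [0.55 0.27 0.08] el [0.46 0.16 0.47] w [0.44 0.23 0.08]
```

```bash
python3 - <<'E'
from h import *
Rm=down(-1)
bot.set_gripper(1.0,60)
bot.move_pose([*H,.10],q(Rm))
bot.move_linear([*H,.002],speed=.1,until_force=15)
print(bot.read_position(),bot.read_ft_force(),bot.read_clock())
bot.set_gripper(0.0,60)
print(bot.read_gripper_width(),bot.read_position(),bot.read_ft_force())
save("scene","g1.png",(130,170,330,320),4)
bot.move_linear([*H,.12],speed=.15)
print(bot.read_gripper_width(),bot.read_ft_force(),bot.read_clock(),bot.read_joint_positions())
save("top","g2.png",(180,180,380,330),4); save("scene","g3.png",(130,130,330,280),4)
E
```

```text
[0.50423864 0.13660301 0.00251403] [ 0.25904248 -0.5458236  -0.03796239] 3.65
0.4301423705521219 [0.504141   0.13656642 0.00254173] [-0.34282167  0.82124393  5.26606242]
0.43353960817828163 [ 0.50008989  0.17654049 -0.33739198] 5.1417 [ 1.23124334e-01  3.80387051e-01 -4.26891047e-01  7.65213197e-01
  1.75247930e-05  1.18310191e+00]
```

View pics/g3.png

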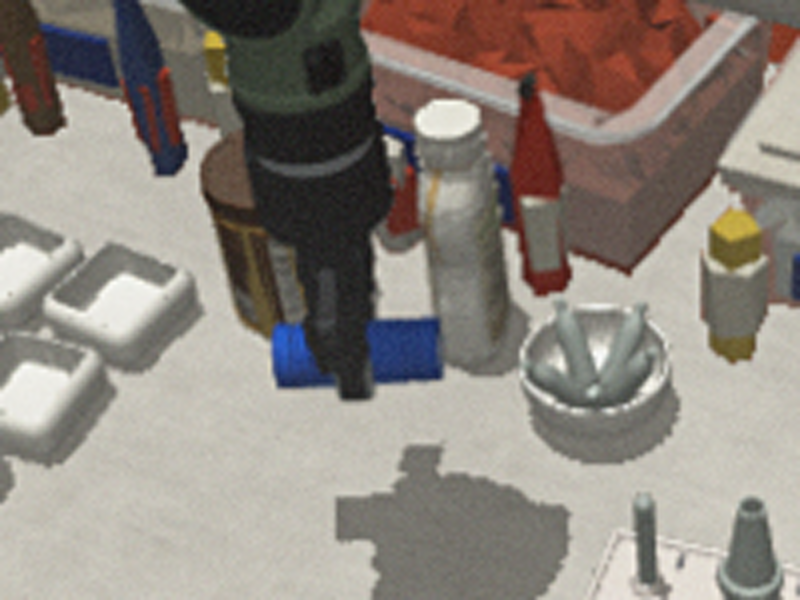

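View pics/g2.png

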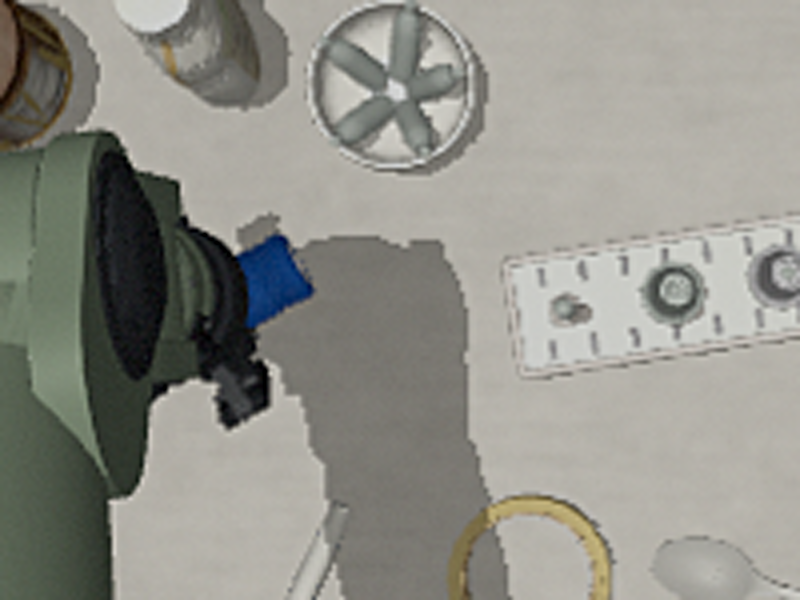

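```bash
cat >> h.py <<'E'
OFF=.0165
def check(a,b,n=21):
    for t in np.linspace(0,1,n):
        p,Rm,pts=fk(np.array(a)+t*(np.array(b)-a)); c=p-OFF*Rm[:,1]
        ends=[c+e*.048*Rm[:,2] for e in(-1,1)]
        print(round(t,2),"c",c.round(2),"endz",[round(e[2],2) for e in ends],"j4",pts[3].round(2),"j5",pts[4].round(2))
def tgt(z,zs,beta=2.6,j5=-1.46,xy=None,q0=(.33,.9,-.35)):
    """holder centre height z; the bore middle (15 mm below centre) on the pin axis"""
    c=np.r_[PIN if xy is None else xy,z]
    j=pose(c,beta,j5,zs,OFF,q0)
    ax=fk(j)[1][:,2]*zs
    if xy is None: j=pose(c+np.r_[.015*ax[:2]/ax[2],0],beta,j5,zs,OFF,q0)
    return j
E
python3 - <<'E'
from h import *
a=bot.read_joint_positions()
b=tgt(.25,1); print(b.round(3)); check(a,b,11)
c=tgt(.165,1); print(c.round(3), fk(c)[1].round(3)); check(b,c,3)
print(tgt(.25,-1).round(3))
E
```

```text
[ 0.332  0.79  -0.371  1.439 -1.46  -0.539]
0.0 c [0.5  0.14 0.14] endz [np.float64(0.14), np.float64(0.14)] j4 [0.5  0.14 0.54] j5 [0.5  0.14 0.42]
0.1 c [0.48 0.1  0.12] endz [np.float64(0.12), np.float64(0.12)] j4 [0.51 0.15 0.52] j5 [0.5  0.15 0.4 ]
0.2 c [0.45 0.07 0.12] endz [np.float64(0.12), np.float64(0.11)] j4 [0.52 0.16 0.5 ] j5 [0.49 0.16 0.39]
0.3 c [0.43 0.03 0.12] endz [np.float64(0.12), np.float64(0.12)] j4 [0.52 0.17 0.48] j5 [0.49 0.17 0.37]
0.4 c [0.42 0.   0.13] endz [np.float64(0.13), np.float64(0.14)] j4 [0.53 0.19 0.46] j5 [0.48 0.18 0.35]
0.5 c [ 0.41 -0.02  0.15] endz [np.float64(0.14), np.float64(0.16)] j4 [0.53 0.2  0.44] j5 [0.47 0.19 0.34]
0.6 c [ 0.42 -0.05  0.17] endz [np.float64(0.15), np.float64(0.19)] j4 [0.53 0.21 0.42] j5 [0.47 0.19 0.32]
0.7 c [ 0.43 -0.06  0.19] endz [np.float64(0.16), np.float64(0.23)] j4 [0.53 0.22 0.39] j5 [0.46 0.2  0.31]
0.8 c [ 0.45 -0.06  0.22] endz [np.float64(0.18), np.float64(0.26)] j4 [0.53 0.24 0.37] j5 [0.45 0.21 0.29]
0.9 c [ 0.47 -0.06  0.24] endz [np.float64(0.19), np.float64(0.28)] j4 [0.53 0.25 0.35] j5 [0.44 0.22 0.28]
1.0 c [ 0.5  -0.05  0.25] endz [np.float64(0.2), np.float64(0.3)] j4 [0.53 0.26 0.33] j5 [0.44 0.23 0.27]
[ 0.332  0.937 -0.363  1.3   -1.46  -0.539] [[-0.972  0.235  0.013]
 [-0.235 -0.97  -0.055]
 [ 0.    -0.057  0.998]]
0.0 c [ 0.5  -0.05  0.25] endz [np.float64(0.2), np.float64(0.3)] j4 [0.53 0.26 0.33] j5 [0.44 0.23 0.27]
0.5 c [ 0.5  -0.05  0.21] endz [np.float64(0.16), np.float64(0.26)] j4 [0.53 0.26 0.28] j5 [0.44 0.23 0.22]
1.0 c [ 0.5  -0.05  0.17] endz [np.float64(0.12), np.float64(0.21)] j4 [0.53 0.26 0.24] j5 [0.44 0.23 0.18]
[ 0.332  0.79  -0.371  1.439 -1.46   2.603]
```

```bash
python3 - <<'E'
from h import *
bot.goto_joints(list(tgt(.25,1)))
bot.goto_joints(list(tgt(.162,1)))
p,Rm,_=fk(bot.read_joint_positions()); print((p-OFF*Rm[:,1]).round(4),bot.read_position(),Rm[:,2].round(3),bot.read_ft_force(),bot.read_clock())
save("scene","p1.png",(200,150,400,300),4); save("top","p2.png",(220,180,420,330),4)
E
```

```text
[ 0.5033 -0.0505  0.1624] [ 0.50713345 -0.06654196  0.16142622] [ 0.015 -0.054  0.998] [ 0.19304081  0.0601362  -0.73854318] 7.2
```

View pics/p1.png

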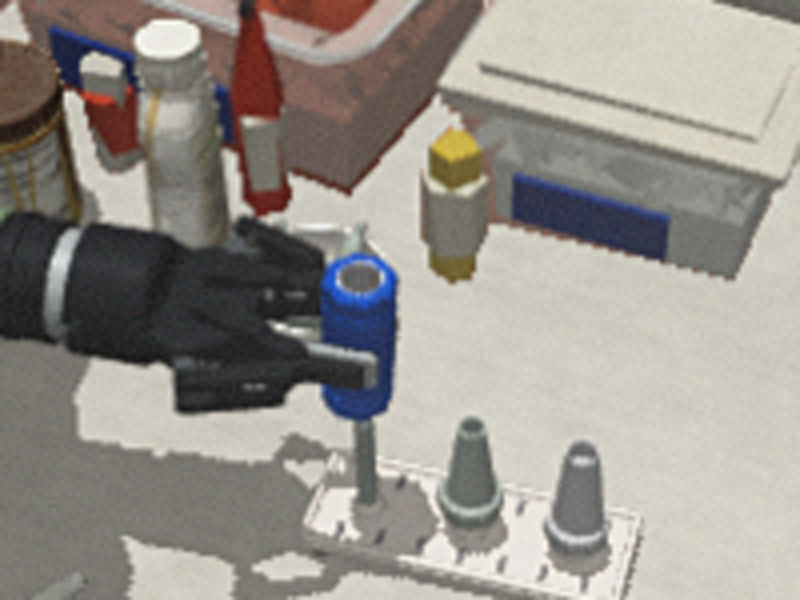

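View pics/p2.png

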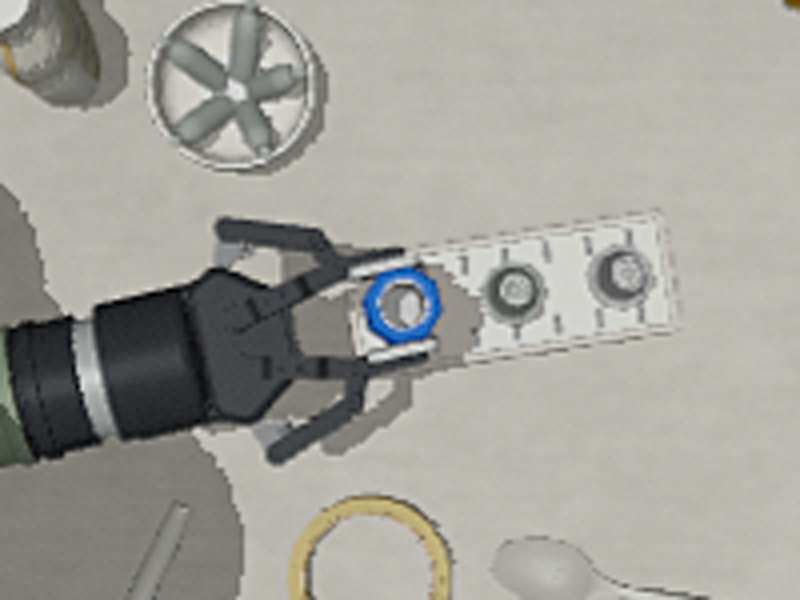

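```bash
cat >> h.py <<'E'
def centre():
    w=bot.read_tool_rot(); Rm=R.from_quat([w[1],w[2],w[3],w[0]]).as_matrix(); return np.array(bot.read_position())-OFF*Rm[:,1]
def lin(dz,speed,f=None):
    p=np.array(bot.read_position()); return bot.move_linear(list(p+[0,0,dz]),speed=speed,until_force=f)
E
python3 - <<'E'
from h import *
print(lin(-.046,.02,4),centre().round(4),bot.read_ft_force().round(2),bot.read_moment().round(2),bot.read_clock())
E
```

```text
True [ 0.5037 -0.0502  0.1372] [-0.85  0.52  5.19] [ 0.03  0.04 -0.2 ] 8.575
```

```bash
python3 - <<'E'
from h import *
lin(.025,.08)
bot.goto_joints(list(tgt(.25,1)))
bot.goto_joints(list(tgt(.25,-1)))
bot.goto_joints(list(tgt(.162,-1)))
print(centre().round(4),bot.read_clock())
save("scene","p3.png",(200,150,400,300),4)
print(lin(-.046,.02,4),centre().round(4),bot.read_ft_force().round(2),bot.read_moment().round(2),bot.read_clock())
save("scene","p4.png",(200,150,400,300),4)
E
```

```text
[ 0.5032 -0.0504  0.1621] 12.575
False [ 0.5036 -0.0502  0.1171] [ 0.02  0.37 -0.07] [ 1.09  0.26 -0.  ] 15.025
```

View pics/p4.png

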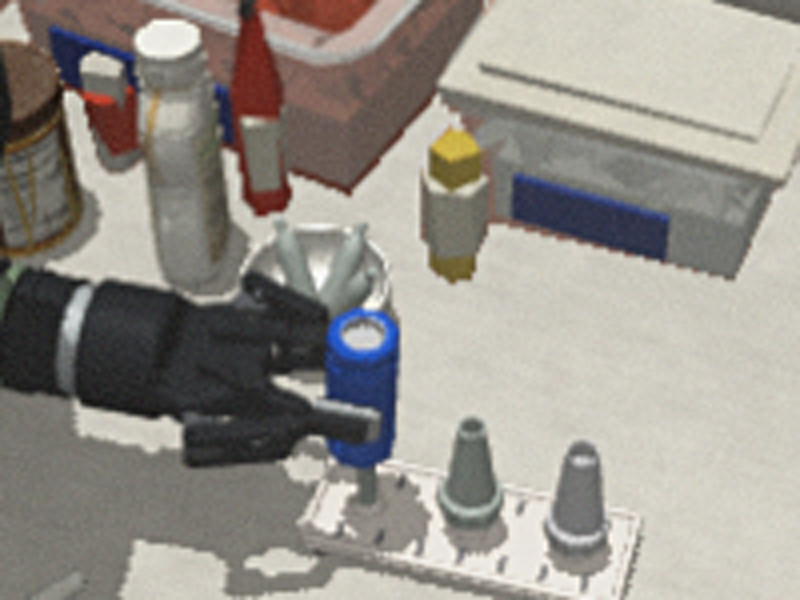

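```bash
python3 - <<'E'
from h import *
hit=lin(-.046,.02,8)
print(hit,centre().round(4),bot.read_ft_force().round(2),bot.read_moment().round(2),bot.read_clock())
save("scene","p5.png",(200,150,400,300),4)
E
```

```text
True [ 0.5037 -0.0502  0.074 ] [-0.69 -0.46  5.63] [-0.   -0.04 -0.25] 17.025
```

View pics/p5.png

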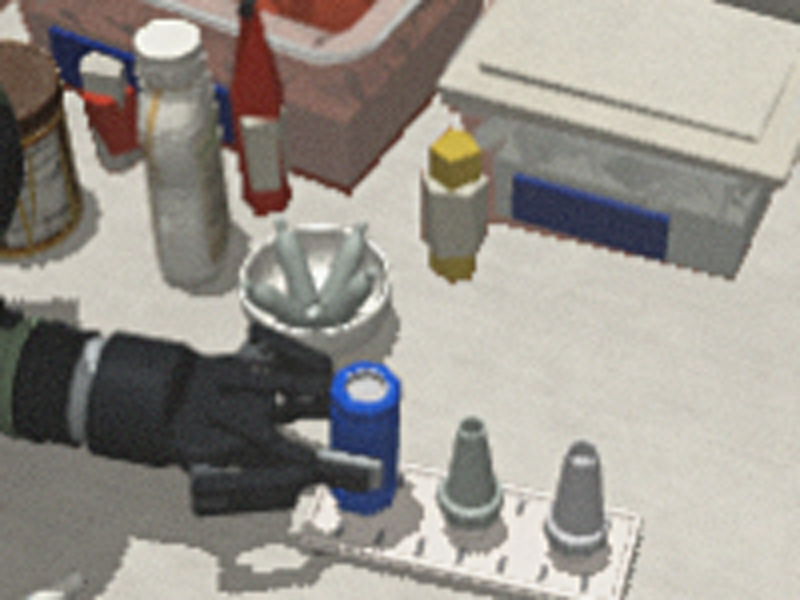

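```bash
python3 - <<'E'
from h import *
lin(.092,.08); print(centre().round(4),bot.read_gripper_width())
a=tgt(.26,-1); b=tgt(.26,1)
f=tgt(.25,1,beta=3.13,j5=-1.42,xy=np.array([.44,.03]),q0=(.4,.95,-.3))
print(f.round(3),fk(f)[1][:,2].round(3)); check(b,f,5)
bot.goto_joints(list(a)); bot.goto_joints(list(b)); print(bot.read_clock())
bot.goto_joints(list(f))
print(centre().round(4),bot.read_ft_force().round(2),bot.read_gripper_width(),bot.read_clock(),bot.read_joint_positions().round(3))
save("scene","f1.png",(130,110,430,320),2.6); save("top","f2.png",(150,140,450,350),2.6)
E
```

```text
[ 0.5035 -0.0503  0.1655] 0.43495479174203705
[ 0.565  0.889 -0.475  1.766 -1.42  -0.011] [ 0.001 -0.002  1.   ]
0.0 c [ 0.5  -0.05  0.26] endz [np.float64(0.21), np.float64(0.31)] j4 [0.53 0.26 0.34] j5 [0.44 0.23 0.28]
0.25 c [ 0.49 -0.03  0.25] endz [np.float64(0.21), np.float64(0.3)] j4 [0.51 0.29 0.31] j5 [0.41 0.25 0.27]
0.5 c [ 0.47 -0.01  0.25] endz [np.float64(0.2), np.float64(0.3)] j4 [0.48 0.31 0.29] j5 [0.38 0.26 0.26]
0.75 c [0.45 0.01 0.25] endz [np.float64(0.2), np.float64(0.3)] j4 [0.45 0.34 0.27] j5 [0.35 0.28 0.26]
1.0 c [0.44 0.03 0.25] endz [np.float64(0.2), np.float64(0.3)] j4 [0.42 0.36 0.25] j5 [0.32 0.29 0.25]
21.5
[0.4403 0.0306 0.2497] [-0.04  0.39 -1.27] 0.43783422797483346 22.0667 [ 0.566  0.889 -0.475  1.765 -1.421 -0.012]
```

View pics/f1.png

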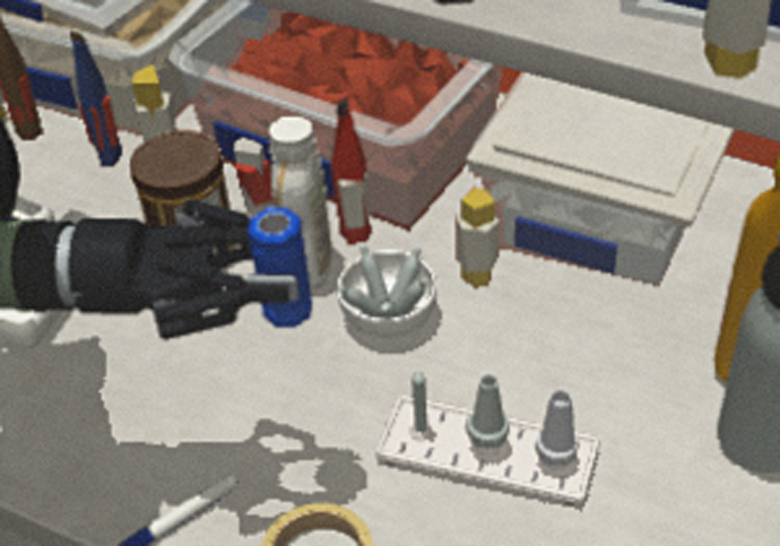

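View pics/f2.png

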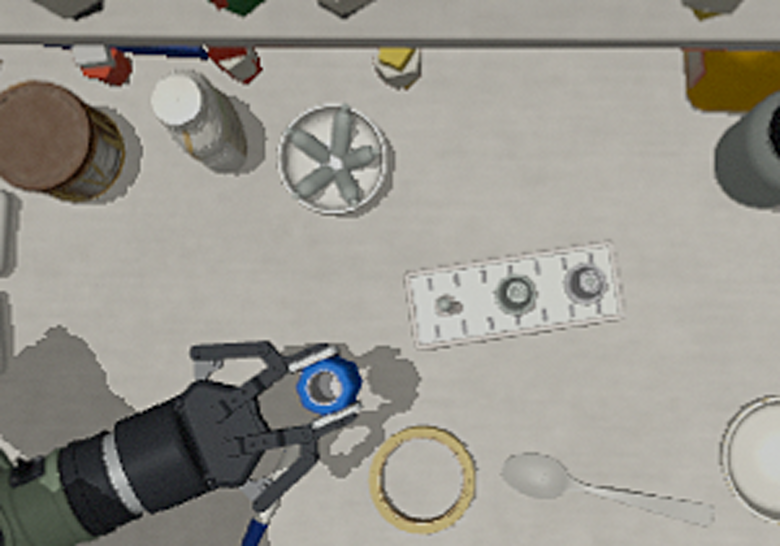

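```bash
python3 - <<'E'
from h import *
w=bot.read_tool_rot(); Rm=R.from_quat([w[1],w[2],w[3],w[0]]).as_matrix(); c=centre(); print(Rm[:,2].round(3),bot.read_gripper_width())
P=prism(c,Rm[:,2],Rm[:,1]);o=[]
for n in("scene","top"):
    im=bot.camera(n)[:,:,::-1].copy(); u=proj(n,P)
    m=u.mean(0).astype(int); x0,y0=m-35; S=10
    z=cv2.resize(im[y0:y0+60,x0:x0+70],None,fx=S//2,fy=S//2,interpolation=cv2.INTER_CUBIC)
    v=((u+.5-[x0,y0])*S/2).astype(int)
    for k in(0,8): cv2.polylines(z,[v[k:k+8]],True,(0,0,255),1)
    o.append(z)
cv2.imwrite("pics/ov.png",np.hstack(o)); print(bot.read_clock())
E
```

```text
[-0.001 -0.003  1.   ] 0.4287657579475249
22.2667
```

View pics/ov.png

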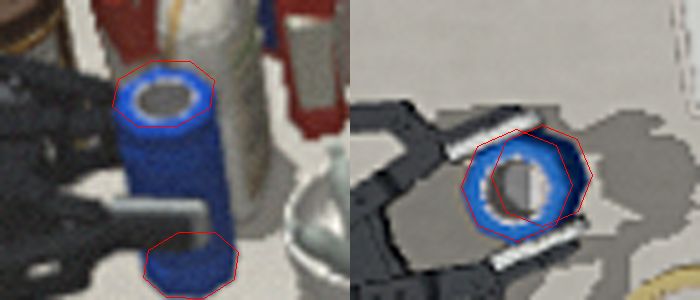

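```bash
python3 - <<'E'
from h import *
bot.wait(.5); print(bot.read_ft_force().round(2),bot.read_joint_vel().round(3),bot.read_clock())
bot.close_job()
E
```

```text
[-1.01 -0.03 -1.09] [ 0.004  0.002 -0.     0.001 -0.    -0.002] 22.7667
the job is handed in; nothing more can be done
```

The job is done and handed in at about 23 s. The holder is held still in the gripper, upright with the bored end up.

- **Feeling the ends:** I picked the holder up at its middle. The first end stopped on the pin after about 5 mm, so that was the dish. I turned it over, and the other end slid 24 mm over the pin with no contact force.
- **Seating:** I slid the bored end down until the pin met the bottom. Contact came with the holder's centre at 74 mm; an empty 66 mm bore should give about 75–76 mm. The push was straight up at about 5.6 N with almost no sideways force, so nothing is stuck in the bore.
- **Finish:** I lifted it off, turned it over and moved away from the stand. Its centre is about 250 mm up, so its lower end is about 200 mm above the counter.

The last checks agreed: the outline predicted from the arm's pose matched both camera pictures, and it was less than 0.5° from upright. The grip and force readings showed only noise. I saw no change to the bowl, the stand or the whipper in the pictures, but I did not measure the bowl or the whipper again at the end.

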